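# Fit the missing intake filter to the airbrush compressor

### The job

One head of the twin-head airbrush compressor has lost its intake filter. Take the clean blue filter from the bench (not the old grey-brown one), set it into the head that stands open, push it down against the spring and turn it clockwise about a quarter turn to its stop. Finish while still holding it there in your grip so that the locking clip can be put on, and leave everything else on the bench alone.

Things in the scene. Friction and masses are not known exactly. Their poses are not given: they have to be found in the camera images.
- filter_grip (a point): Clean blue filter, upright on the bench, 90 g: drum 36 mm tall, 56 mm long, 40 mm wide (two flat sides 40 mm apart) over a narrower spigot. This point: on its axis, 22 mm above the drum's underside, 14 mm below its top, 39 mm above the foot. x: along the pins, the drum's long direction and the white rib on top (a half turn makes no difference); y: across the flats, the way to grip; z up.
- filter_foot (a point): Centre of the underside of the blue filter's black spigot: 40 mm in diameter, 17 mm long below the drum, chamfered at the foot. Two opposite round steel pins, 6 mm thick, stick out of it along x and -x to 26 mm from the axis, their centres 5.5 mm above this foot. Same axes as filter_grip.
- port_left (a point): Centre of the rim of the filter port on the compressor's +y head, 202 mm above the bench: upright collar, outer diameter 62 mm, bore 43 mm. x, y: the compressor's axes (x away from the robot at yaw 0, y along its motor from right to left head). Two opposite entry slots, 12 mm wide, with red marks, cut the rim; the line through them is turned +80 degrees from x (anticlockwise from above).
- port_right (a point): The same for the -y head, 176 mm from port_left; same axes, slots and sizes.
- compressor: Fixed compressor, 135 mm by 262 mm; origin on the bench under its middle, axes as the ports'. In a port, the pins pass the slots and, with the drum pushed onto the rim, clear the 7 mm lip by 1.5 mm. A channel leads clockwise to a stop; anticlockwise is blocked. After 80 degrees (pins along x; stop 2 degrees on) a notch lets the spring lift the filter 3.5 mm, locked. Both end heights are right.
- fitted_top (a point): Centre of the top of the like filter that is already fitted on one of the two heads, 37.5 mm above that head's rim. It cannot be moved. Its x is along its pins.
- seal (a joint): Travel of the orange spring-backed sealing disc inside the open port, m: 0 at rest with its top 7 mm below the rim, about 0.0065 with a filter seated up in the notches, 0.010 with the drum pushed onto the rim. The spring pushes up with 3 N at rest, 9 N seated and 12 N fully pushed in.
- old_grip (a point): The old clogged filter, grey-brown, standing on the bench: same shape as the blue one, same point and axes. To be left alone.
- primer_can: White spray can, 65 mm in diameter, 185 mm tall; origin at the centre of its foot. Bystander.
- thinner: White bottle with red cap, 58 mm in diameter, 145 mm tall; origin at the centre of its foot. Bystander.
- paint_green: Green dropper bottle, 25 mm in diameter, 76 mm tall; origin at the centre of its foot. Bystander.
- paint_purple: Purple dropper bottle, 25 mm in diameter, 76 mm tall; origin at the centre of its foot. Bystander.
- tape_roll: Blue roll of masking tape lying flat, 100 mm in diameter, 25 mm tall; origin at the centre of its underside. Bystander.
- driver: Screwdriver lying on the bench between robot and compressor, 170 mm long; origin near its middle, x along it. Bystander.

How it is judged:
On the way:
1. the blue filter is pushed down into the open port with its pins through the slots (value of joint seal above 0.0075 m and (horizontal distance between filter_grip and port_left below 0.006 m or horizontal distance between filter_grip and port_right below 0.006 m) and angle between filter_grip's own z axis and vertical below 0.12 rad and angle between the x axis of filter_grip and the x axis of port_left, either way round above 1.05 rad), for 0.1 s.
At the end, for the whole second after the job is handed in: The blue filter is in the open port: upright (6 degrees) and centred within 5 mm, turned clockwise to within 11 degrees of its end, its drum within 6 mm of the rim and the sealing disc pressed in by 5 to 12 mm, at rest, and the gripper still holds it (over 3 N) (value of joint seal between 0.005 and 0.012 m and (horizontal distance between filter_grip and port_left below 0.005 m or horizontal distance between filter_grip and port_right below 0.005 m) and angle between filter_grip's own z axis and vertical below 0.1 rad and angle between the x axis of filter_grip and the x axis of port_left, either way round below 0.2 rad and z of filter_grip in the frame of port_left below 0.028 m and contact force between the fingers and new_filter above 3 N and linear speed of new_filter below 0.02 m/s); the arm keeps its last pose, push and grip.
It fails at once if the old filter is moved by more than 3 cm (distance of old_grip from where it was at the start of the episode above 0.03 m).
It fails at once if a bystander on the bench is moved by more than 3 cm or knocked over (distance of any of primer_can, thinner, paint_green, paint_purple, tape_roll, driver from where it was at the start of the episode above 0.03 m or angle between any of primer_can, thinner, paint_green, paint_purple, tape_roll's own z axis and vertical above 0.5 rad).
It also fails if it takes over 45 s, if anything falls off the work surface, if the arm or the gripper's body presses on something with over 40 N, if the wrist force passes 120 N, or if a joint passes its speed limit or range.

### The arm

A 6-joint arm with a two-finger parallel gripper is mounted at the origin on the work surface. World frame = base frame: x ahead of the robot, y to its left, z up, the work surface at z = 0. Lengths are in m, angles in rad, forces in N, time in s.
With the tool pointing down it reaches from about 0.35 to 0.775 m from the base axis. Payload 7.3 kg.
Tool frame: the origin (TCP) lies between the finger pads; the fingertips stand 14 mm ahead of it and the grasp point (between the pads) lies 5 mm behind it; z points along the fingers, y is the direction in which the jaws open and shut (so a half turn about z gives the same grasp; the last joint's range is limited). The gripper opens to 92 mm and grips with 3 to 60 N. Pads are 19 mm wide; open, the fingers measure 130 mm over their backs; the gripper's body (75 mm by 190 mm) begins 47 mm behind the grasp point.
Start: joints at [-1.253, 0.342, 1.524, -0, 1.275, -0.146], TCP at [0.235, -0.47, 0.241] pointing down, gripper open.
Joint ranges: [-2.53, 2.53], [-0.77, 2.02], [0.04, 2.7], [-1, 4.14], [0.28, 2.66], [-3.11, 3.11]. Speed limits (rad/s): [2.57, 2.57, 3.14, 3.14, 3.14, 3.14].

### API

Orientations are given as [roll, pitch, yaw] about the fixed x, y, z axes, in that order (R = Rz(yaw) Ry(pitch) Rx(roll)).
In Python, from cell import robot gives the robot as it stands.
- The arm moves only by the shell command python3 -m creep 'ROWS' [FORCE]. ROWS is JSON, a list that holds one entry, the list of rows, each a list of 7 numbers: the shift along the tool's x, y, z in cm, then the turn, a rotation vector about the tool's x, y, z in degrees, then the gripper command: -1 is shut, 1 is fully open, values between are in proportion. In form: [[[tx, ty, tz, wx, wy, wz, gripper], ...]]. A call has 1 to 8 rows; each row is the pose to reach, as a shift and turn from the pose measured when the call began, along the tool's axes at that moment; what a row does not reach only later rows make up. A row lasts 1/10 s, in which the tool goes at most 50 mm and 8.59 degrees, less where a joint would pass 70% of its speed; a pose out of reach is approached as far as the arm can. A call with a gripper value outside its range is refused whole. The fingers move at their own pace and stop on an object; FORCE is the grip in N (left out, the last holds). Time passes only in rows, so rows that repeat a pose let the fingers close. It gives the time, the measured TCP pose, the force and the opening at its end, in the units of the state.
- robot.observe(): the state, without advancing time (a new reading comes with each control period).
- robot.read_camera(name): name is "side" or "top" or "wrist"; returns the picture (400x640x3 uint8, red, green, blue); there is no depth.
- robot.camera_params(name): a dict with "camera_matrix" (3x3 intrinsics, pixels), "R" (3x3) and "t" (3): a world point X has camera coordinates R X + t. Camera axes: x right, y down, z forward; pixel columns grow to the right and rows downward; lengths in m; the calibration is good to about 2 mm. The wrist camera is an equidistant fisheye: a pixel r from the principal point sees the ray r / f radians off the axis. A picture is of the moment at which its call begins: read the wrist's pose just before it. camera_params takes no time and is no camera call; for the wrist camera it gives the pose at the moment of the call.
- robot.hand_in(): hands the job in, once; it reports no verdict.
Trained networks look in the newest picture that a camera, given by its name, has taken for a name from the list of things; names that differ only in an ending like _2 or _b are one class to them, and where a whole thing is asked for, a point or a joint stands for the part that bears it (a point fixed in the world has none). Each returns a list of dicts, best first, with "score" (0 to 1); they miss things now and then, are a little off and sometimes report something else, mostly with a low value. They report only what shows in the picture. A call takes as long as a camera call.
- robot.look_for(camera, label): "centre" ([x, y, z] in m, in the coordinates of the camera as it stood for that picture, good to about 4 mm: the middle of the surface that is visible of it).
- robot.masks_of(camera, label): "mask" (400x640 bool, what is visible of it).
The state is a dict: "time": time; "qpos": joint angles; "qvel": joint speeds; "joint_efforts": joint torques, N m; "tool_pos": TCP position; "tool_rot": TCP orientation; "contact_force": force on the tool from outside, world axes, zero at the start; "torque": the same for the moment, N m; "opening": finger opening in m.
Only numpy, scipy, OpenCV 4.12 (cv2) and the standard library are available. Lean on these libraries where they do the work, as an engineer would, in place of code of your own. Each camera call takes 0.05 s, during which the arm holds its last target.

## Working session

There is one attempt and no reset: what is moved stays moved. The work goes in short steps, Python scripts to look and compute and a shell command to move; the robot and the scene stay as the last step left them, time stands still between calls to the robot, and variables do not carry over. Pictures are saved under pics/ and viewed, and the job is handed in when it is done.

```bash
ls; mkdir -p pics
python3 - <<'E'
from cell import robot
import cv2
print(robot.observe())
for n in ["side","top","wrist"]:
    im=robot.read_camera(n); cv2.imwrite(f"pics/{n}0.png",im[:,:,::-1])
    print(n,robot.camera_params(n))
E
```

```text
pics
{'time': 0.0, 'qpos': array([-1.25300117e+00,  3.42675657e-01,  1.52500731e+00,  9.38635439e-06,
        1.27538492e+00, -1.46037082e-01]), 'qvel': array([-0.00030138, -0.00039446,  0.00086611,  0.00125338, -0.00040955,
       -0.00116243]), 'joint_efforts': array([-1.74183410e-04, -4.31241918e+01, -2.44222856e+01,  7.17626070e-02,
        5.58648503e-02, -1.28681518e-04]), 'tool_pos': array([ 0.23475941, -0.46916549,  0.24007276]), 'tool_rot': array([-3.14013442e+00, -2.23554796e-04,  4.63829338e-01]), 'contact_force': array([0.13701709, 0.26953373, 1.54312923]), 'torque': array([-0.01399355,  0.04271794,  0.03964428]), 'opening': 0.09185101575091743}
side {'camera_matrix': array([[477.4973488 ,   0.        , 326.9774655 ],
       [  0.        , 477.4973488 , 200.21180405],
       [  0.        ,   0.        ,   1.        ]]), 'R': array([[-0.92884089, -0.37044118, -0.00528563],
       [-0.20797114,  0.53316583, -0.82005012],
       [ 0.30659845, -0.76059682, -0.5722673 ]]), 't': array([0.46721128, 0.22132586, 1.27040732])}
top {'camera_matrix': array([[390.33618301,   0.        , 319.7415683 ],
       [  0.        , 390.33618301, 194.06914832],
       [  0.        ,   0.        ,   1.        ]]), 'R': array([[-0.01562583, -0.99961933,  0.02273808],
       [-0.98900372,  0.01210716, -0.1473942 ],
       [ 0.1470628 , -0.0247912 , -0.98881643]]), 't': array([0.00706113, 0.5082695 , 1.38573146])}
wrist {'camera_matrix': array([[309.70691629,   0.        , 320.17073902],
       [  0.        , 309.70691629, 204.84667766],
       [  0.        ,   0.        ,   1.        ]]), 'R': array([[ 4.46587875e-01, -8.94739629e-01, -5.15484248e-04],
       [-8.64085411e-01, -4.31436926e-01,  2.59265464e-01],
       [-2.32197484e-01, -1.15339390e-01, -9.65805960e-01]]), 't': array([-0.5247275 , -0.03189476,  0.38864864])}
```

View pics/side0.png

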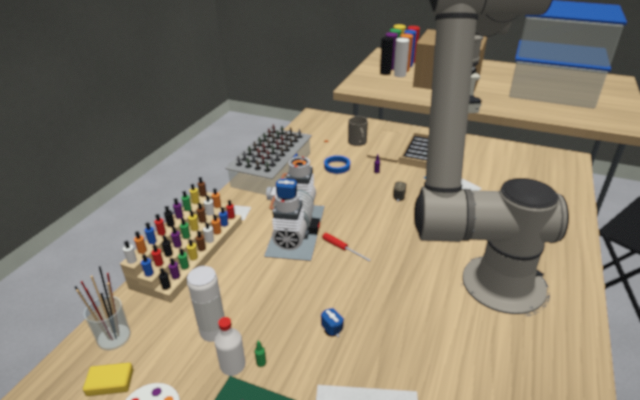

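View pics/top0.png

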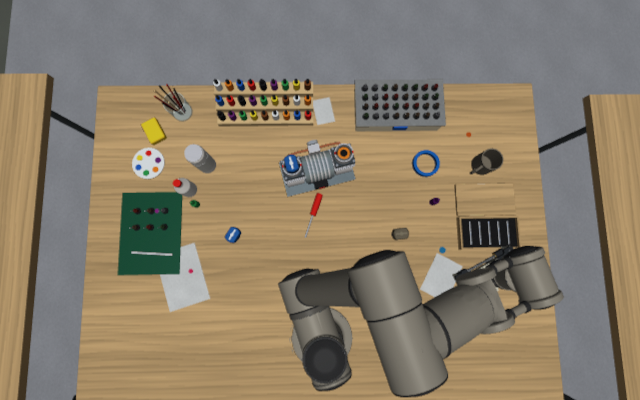

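View pics/wrist0.png

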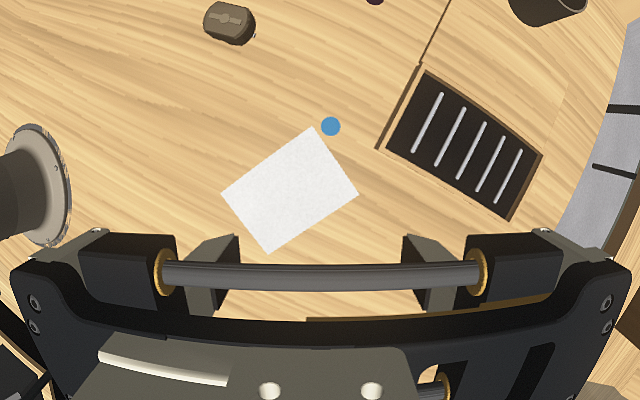

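The top picture shows the blue filter at about (233,235), the fitted filter at (291,163), and the open orange port at (343,153), which is the -y head. The old filter is at (400,234). Next I'll work out metric positions.

```bash
cat > h.py <<'E'
from cell import robot
import numpy as np, cv2
def ray(cam,px,P=None):
    P=P or robot.camera_params(cam); K=P["camera_matrix"]
    x=(px[0]-K[0,2])/K[0,0]; y=(px[1]-K[1,2])/K[1,1]
    if cam=="wrist":
        r=np.hypot(x,y); d=np.array([np.sin(r)*x/max(r,1e-9),np.sin(r)*y/max(r,1e-9),np.cos(r)])
    else: d=np.array([x,y,1.])
    return -P["R"].T@P["t"], P["R"].T@d
def atz(cam,px,z,P=None):
    c,d=ray(cam,px,P); return c+d*(z-c[2])/d[2]
def proj(cam,X,P=None):
    P=P or robot.camera_params(cam); K=P["camera_matrix"]
    c=P["R"]@np.asarray(X)+P["t"]
    if cam=="wrist":
        th=np.arctan2(np.hypot(c[0],c[1]),c[2]); ph=np.arctan2(c[1],c[0]); 
        return np.array([K[0,2]+K[0,0]*th*np.cos(ph),K[1,2]+K[1,1]*th*np.sin(ph)])
    return (K@(c/c[2]))[:2]
def w(cam,c,P=None):
    P=P or robot.camera_params(cam); return P["R"].T@(np.asarray(c)-P["t"])
E
python3 - <<'E'
from h import *
np.set_printoptions(precision=4,suppress=True)
for cam in ["top","side"]:
    P=robot.camera_params(cam)
    for l in ["filter_grip","fitted_top","compressor","old_grip","driver","primer_can","thinner","paint_green","port_right"]:
        try:
            for d in robot.look_for(cam,l)[:2]: print(cam,l,round(d["score"],2),w(cam,d["centre"],P))
        except Exception as e: print(l,e)
for z,p in [(.053,(233,234)),(.24,(291,163)),(.202,(343.5,153))]: print(atz("top",p,z))
im=robot.read_camera("top")[:,:,::-1]
a=cv2.resize(im[130:260,210:365],None,fx=5,fy=5,interpolation=cv2.INTER_CUBIC)[:600]
cv2.imwrite("pics/t1.png",cv2.resize(im[135:255,210:370],(800,600),interpolation=cv2.INTER_CUBIC))
E
```

```text
top filter_grip 0.47 [0.3661 0.3096 0.0513]
top fitted_top 0.72 [0.5702 0.0965 0.2422]
top compressor 0.94 [0.5825 0.0095 0.1268]
top compressor 0.56 [ 0.6219 -0.3976  0.0222]
top old_grip 0.47 [ 0.3597 -0.2833  0.0542]
top driver 0.71 [0.4634 0.0163 0.0193]
top primer_can 0.73 [0.6106 0.4078 0.1708]
top primer_can 0.27 [0.5799 0.0086 0.1249]
top paint_green 0.56 [0.4765 0.4533 0.0454]
top port_right 0.65 [0.5817 0.0092 0.1254]
side filter_grip 0.96 [0.3611 0.3264 0.0514]
side fitted_top 0.94 [0.5763 0.1105 0.2312]
side compressor 0.6 [0.5766 0.0881 0.1114]
side old_grip 0.52 [ 0.3643 -0.2708  0.0408]
side driver 0.55 [0.4646 0.023  0.0247]
side primer_can 0.9 [0.6152 0.4404 0.1282]
side primer_can 0.39 [0.3646 0.3253 0.0511]
side thinner 0.75 [0.526  0.4931 0.089 ]
side thinner 0.65 [ 0.6245 -0.3881  0.0209]
side paint_green 0.59 [0.4776 0.4615 0.0437]
side port_right 0.85 [0.576  0.0901 0.1117]
side port_right 0.43 [0.4762 0.4631 0.0422]
[0.3671 0.3092 0.053 ]
[0.5784 0.0942 0.24  ]
[ 0.6189 -0.0759  0.202 ]
```

View pics/t1.png

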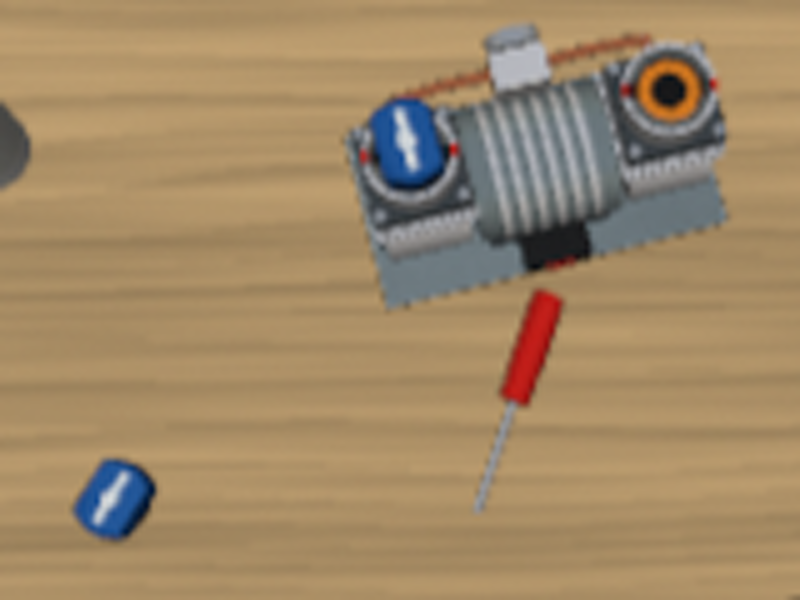

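The blue filter's rib lies at a yaw of about -35°, and the compressor's yaw is about 13.4°. With the tool at yaw 145° (pick), 93° (insert) and 13° (end), joint 6 stays near its middle. I'll write a helper that works out moves and then go over the filter by way of the front.

```bash
cat >> h.py <<'E'
from scipy.spatial.transform import Rotation as Ro
np.set_printoptions(precision=4,suppress=True)
def go(xyz,yaw,rp=(180,0)):
    s=robot.observe(); R0=Ro.from_euler("xyz",s["tool_rot"]); Rt=Ro.from_euler("xyz",[rp[0],rp[1],yaw],degrees=True)
    print("shift cm",R0.inv().apply(np.array(xyz)-s["tool_pos"])*100,"turn",np.degrees((R0.inv()*Rt).as_rotvec()))
E
python3 - <<'E'
from h import *
s=robot.observe();P=robot.camera_params("wrist");R0=Ro.from_euler("xyz",s["tool_rot"])
print("cam in tool",R0.inv().apply(-P["R"].T@P["t"]-s["tool_pos"]))
print((P["R"]@R0.as_matrix()))
go([.45,-.08,.28],85)
E
```

```text
cam in tool [ 0.0695  0.0001 -0.1431]
[[-0.0008  1.     -0.0006]
 [-0.9658 -0.001  -0.2594]
 [-0.2594  0.0004  0.9658]]
shift cm [ 36.6663 -25.2175  -3.9278] turn [  0.0042   0.0038 -58.4275]
```

```bash
python3 -m creep '[[[7,-5,-4,0,0,-9,1],[12,-8,-4,0,0,-18,1],[18,-12,-4,0,0,-26,1],[24,-16,-4,0,0,-34,1],[30,-20,-4,0,0,-42,1],[36.6,-25,-4,0,0,-51,1],[36.6,-25.2,-4,0,0,-58.4,1],[36.6,-25.2,-4,0,0,-58.4,1]]]'
python3 -c "
from h import *
go([.40,.24,.25],145)
go([.367,.309,.20],145)"
```

```text
time: 1.9
tool_pos: [0.4267, -0.123, 0.2804]
tool_rot: [3.141, 0.0, 1.487]
contact_force: [-0.2, -1.1, 0.2]
opening: 0.0915
shift cm [35.9474 -5.7083  3.0191] turn [  0.0285   0.0467 -59.8108]
shift cm [42.5485 -9.5794  8.0131] turn [  0.0285   0.0467 -59.8108]
```

```bash
python3 -m creep '[[[5,-1,0,0,0,-8,1],[10,-2,0,0,0,-16,1],[15,-3,0,0,0,-24,1],[20,-4,2,0,0,-32,1],[25,-5,4,0,0,-40,1],[30,-7,6,0,0,-48,1],[36,-8.5,8,0,0,-56,1],[42.5,-9.6,8,0,0,-59.8,1]]]'
python3 -m creep '[[[5,-1,0,0,0,0,1]]]' >/dev/null 2>&1 & 
wait; python3 -c "
from h import *
print(robot.observe()['tool_pos'],robot.observe()['tool_rot'])
go([.367,.309,.20],145)"
```

```text
time: 2.7
tool_pos: [0.3711, 0.2598, 0.2047]
tool_rot: [-3.14, 0.0, 2.535]
contact_force: [1.5, -0.3, 0.2]
opening: 0.0919
[0.3288 0.2823 0.2036] [-3.141   0.0002  2.5376]
shift cm [-1.6335  4.3671  0.3613] turn [-0.0326  0.0141  0.395 ]
```

A stray extra row went out there, a 5 cm shift in free air, and it did no harm. Now I'll centre over the filter and look.

```bash
python3 -m creep '[[[-1.6,4.4,0.4,0,0,0.4,1],[-1.6,4.4,0.4,0,0,0.4,1],[-1.6,4.4,0.4,0,0,0.4,1]]]'
python3 - <<'E'
from h import *
P=robot.camera_params("wrist")
im=robot.read_camera("wrist"); cv2.imwrite("pics/w1.png",im[:,:,::-1])
for d in robot.look_for("wrist","filter_grip")[:2]: print(d["score"],w("wrist",d["centre"],P))
m=robot.masks_of("wrist","filter_grip")
for d in m[:2]:
    ys,xs=np.nonzero(d["mask"]); print(d["score"],xs.mean(),ys.mean(),len(xs))
hsv=cv2.cvtColor(im,cv2.COLOR_RGB2HSV)
print(robot.observe()["tool_pos"],robot.observe()["tool_rot"])
E
```

```text
time: 3.1
tool_pos: [0.367, 0.3099, 0.1991]
tool_rot: [-3.14, -0.0, 2.532]
contact_force: [-0.4, 0.0, -0.3]
opening: 0.0917
0.58 [0.3619 0.3185 0.0571]
0.65 323.19647577092513 190.66872246696036 2270
[0.3669 0.309  0.2001] [-3.1415  0.0004  2.5299]
```

View pics/w1.png

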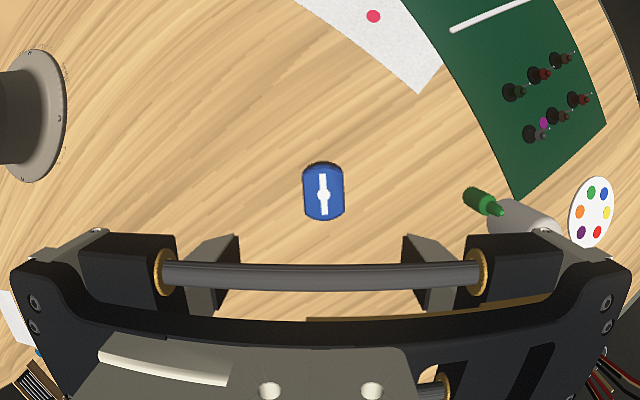

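The filter sits at about (323,192) with its rib almost upright in the picture, so the tool's yaw is nearly right. I'll measure the rib.

Run:
```python
from h import *
im=cv2.imread("pics/w1.png")[:,:,::-1].astype(int)
P=robot.camera_params("wrist")
sub=im[155:225,295:352]; wh=(sub.min(2)>170)
ys,xs=np.nonzero(wh); pts=np.array([atz("wrist",(x+295,y+155),.053,P)[:2] for x,y in zip(xs,ys)])
c=pts.mean(0); u,s,v=np.linalg.svd(pts-c); print("rib",len(xs),c,np.degrees(np.arctan2(v[0,1],v[0,0])),s)
pr=(pts-c)@v[0]; print((pr.max()+pr.min())/2*v[0]+c, np.ptp(pr))
bl=(sub[:,:,2]>sub[:,:,0]+50)|wh
ys,xs=np.nonzero(bl); pts=np.array([atz("wrist",(x+295,y+155),.053,P)[:2] for x,y in zip(xs,ys)]).astype(np.float32)
print(cv2.minAreaRect(pts*1000))
```

```text
rib 313 [0.3661 0.3127] -31.106786254088426 [0.19   0.0426]
[0.3665 0.3125] 0.04043803844388887
((365.68560791015625, 312.8879089355469), (37.838836669921875, 54.59646224975586), 58.08000946044922)
```

```bash
python3 -c "
from h import *
go([.3663,.3127,.036],148.5)"
```

```text
shift cm [ 0.2712  0.2659 16.4072] turn [-0.0055  0.0254 -3.5456]
```

```bash
python3 -m creep '[[[0.27,0.27,4,0,0,-3.5,1],[0.27,0.27,8,0,0,-3.5,1],[0.27,0.27,12,0,0,-3.5,1],[0.27,0.27,15,0,0,-3.5,1],[0.27,0.27,16.4,0,0,-3.5,1],[0.27,0.27,16.4,0,0,-3.5,1],[0.27,0.27,16.4,0,0,-3.5,1]]]' 40
python3 -m creep '[[[0,0,0,0,0,0,0],[0,0,0,0,0,0,-1],[0,0,0,0,0,0,-1],[0,0,0,0,0,0,-1],[0,0,0,0,0,0,-1],[0,0,0,0,0,0,-1],[0,0,0,0,0,0,-1]]]' 40
```

```text
time: 3.95
tool_pos: [0.3669, 0.3126, 0.0369]
tool_rot: [3.141, 0.001, 2.59]
contact_force: [-0.4, 0.3, 0.9]
opening: 0.0916
time: 4.65
tool_pos: [0.3669, 0.3126, 0.0369]
tool_rot: [3.141, 0.001, 2.59]
contact_force: [0.3, 0.3, 0.1]
opening: 0.0406
```

The fingers hold it at an opening of 40.6 mm. I'll lift, check the grip, and go to a viewpoint beside the open port.

```bash
python3 -m creep '[[[0,0,-4,0,0,0,-1],[0,0,-9,0,0,0,-1],[0,0,-14,0,0,0,-1],[0,0,-19,0,0,0,-1],[0,0,-24,0,0,0,-1],[0,0,-29,0,0,0,-1],[0,0,-30,0,0,0,-1],[0,0,-30,0,0,0,-1]]]' 40
python3 -c "
from h import *
go([.617,-.126,.335],93.4)"
```

```text
time: 5.45
tool_pos: [0.3669, 0.3129, 0.3383]
tool_rot: [3.138, 0.003, 2.59]
contact_force: [-0.1, -0.7, -1.3]
opening: 0.0394
shift cm [-44.2886 -24.2904   0.3443] turn [ 0.2827  0.0248 55.0199]
```

```bash
python3 -m creep '[[[-4,-3,0,0,0,7,-1],[-8,-5,0.3,0,0,14,-1],[-12,-7.5,0.3,0,0,21,-1],[-16,-10,0.3,0,0,28,-1],[-21,-12,0.3,0,0,35,-1],[-26,-15,0.3,0,0,42,-1],[-31,-17,0.3,0,0,49,-1],[-36,-20,0.3,0,0,55,-1]]]'
python3 -c "
from h import *
go([.617,-.126,.335],93.4)"
```

```text
time: 6.25
tool_pos: [0.5574, -0.0267, 0.3322]
tool_rot: [-3.141, -0.003, 1.626]
contact_force: [0.7, -0.1, -0.2]
opening: 0.0394
shift cm [-10.2357   5.4117  -0.3111] turn [-0.0201 -0.1886 -0.2614]
```

```bash
python3 -m creep '[[[-5,2.7,0,0,0,0.3,-1],[-10.2,5.4,-0.3,0,0,0.3,-1],[-10.2,5.4,-0.3,0,0,0.3,-1],[-10.2,5.4,-0.3,0,0,0.3,-1],[-10.2,5.4,-0.3,0,0,0.3,-1]]]'
python3 - <<'E'
from h import *
s=robot.observe();print(s["tool_pos"],s["tool_rot"],s["contact_force"],s["opening"])
P=robot.camera_params("wrist")
im=robot.read_camera("wrist"); cv2.imwrite("pics/w2.png",im[:,:,::-1])
im=robot.read_camera("side"); cv2.imwrite("pics/s2.png",cv2.resize(im[90:270,180:420,::-1],(800,600),interpolation=cv2.INTER_CUBIC))
print(proj("wrist",[.619,-.076,.202],P))
E
```

```text
time: 6.75
tool_pos: [0.6162, -0.1253, 0.3321]
tool_rot: [-3.137, -0.006, 1.62]
contact_force: [0.2, -0.2, -0.3]
opening: 0.0394
[ 0.6162 -0.1253  0.3321] [-3.1367 -0.0055  1.6199] [ 0.1796 -0.2246 -0.3102] 0.0393730135276565
[326.8356 147.2632]
```

View pics/w2.png

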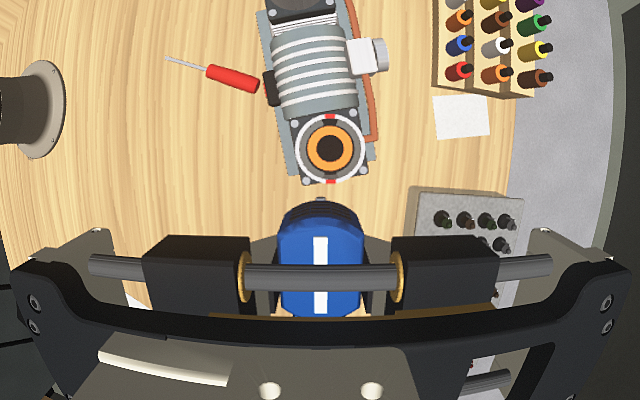

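View pics/s2.png

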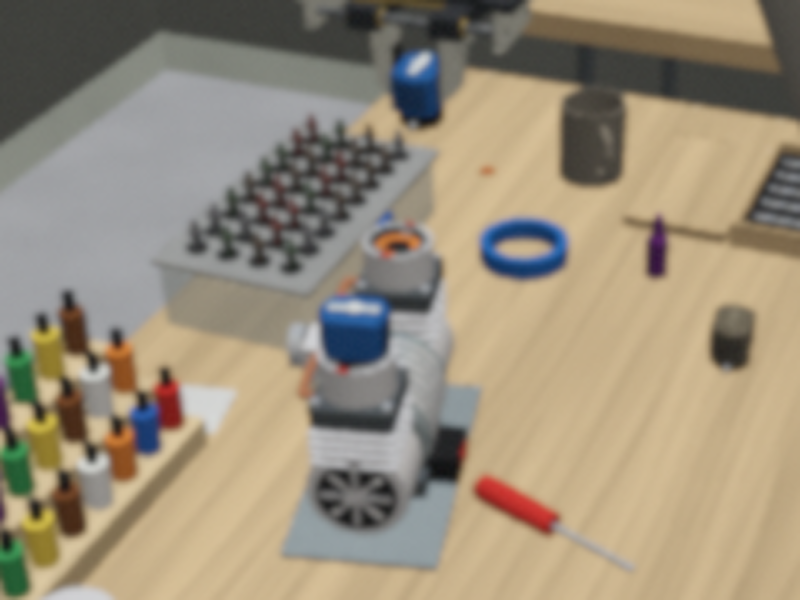

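The open port is at about (331,148), with red slot marks at (331,116) and (332,182). The held filter's rib runs from (320,237) to (320,312), upright in the grip. I'll zoom in and measure.

Run:
```python
from h import *
im=cv2.imread("pics/w2.png")
cv2.imwrite("pics/w2a.png",cv2.resize(im[105:190,280:380],(700,595),interpolation=cv2.INTER_CUBIC))
cv2.imwrite("pics/w2b.png",cv2.resize(im[195:325,250:390],(640,594),interpolation=cv2.INTER_CUBIC))
```

```text
(no output)
```

View pics/w2a.png

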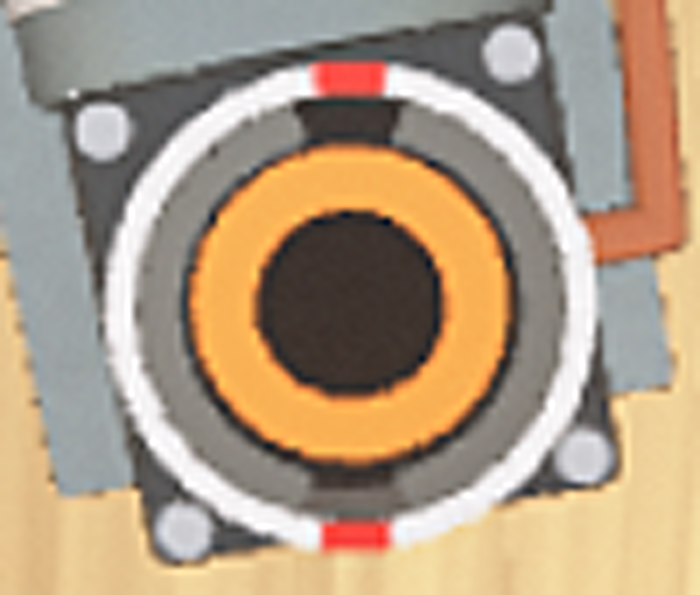

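View pics/w2b.png

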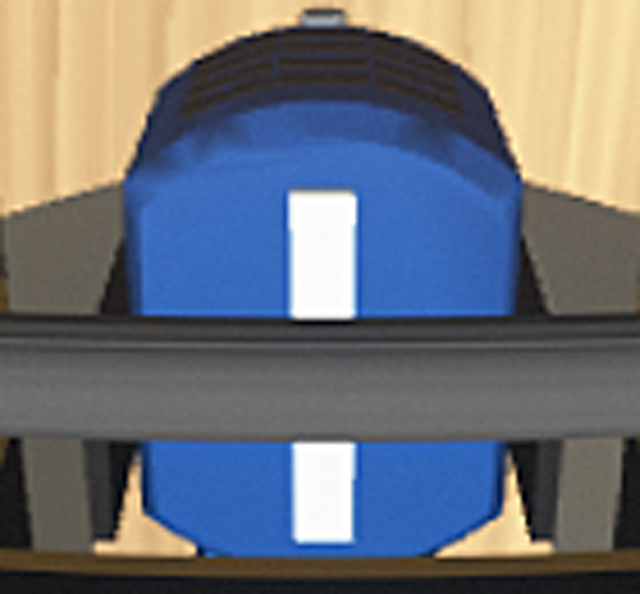

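```bash
cat >> h.py <<'E'
def portfit(im,P,box=(280,105,380,190),z=.202):
    from scipy.optimize import least_squares
    x0,y0,x1,y1=box; sub=im[y0:y1,x0:x1].astype(int)
    wh=((sub.min(2)>200)).astype(np.uint8)
    n,l,st,_=cv2.connectedComponentsWithStats(wh)
    red=(sub[:,:,0]>180)&(sub[:,:,1]<90)&(sub[:,:,2]<100)
    pts=[]
    # keep pixels at ring radius iteratively
    cy,cx=np.nonzero(wh|red.astype(np.uint8))
    W=np.array([atz("wrist",(x+x0,y+y0),z,P)[:2] for x,y in zip(cx,cy)])
    c=np.median(W,0)
    for _ in range(5):
        r=np.hypot(*(W-c).T); k=(r>.022)&(r<.034)
        f=least_squares(lambda p:np.hypot(*(W[k]-p[:2]).T)-p[2],[*c,.0285],loss="soft_l1",f_scale=.001); c=f.x[:2]
    ry,rx=np.nonzero(red); Wr=np.array([atz("wrist",(x+x0,y+y0),z,P)[:2] for x,y in zip(rx,ry)])-c
    Wr=Wr[(np.hypot(*Wr.T)<.034)]
    a=np.arctan2(Wr[:,1],Wr[:,0]); 
    ang=np.degrees(np.angle(np.exp(2j*a).mean())/2)
    s=Wr[:,1]>0
    return c,f.x[2],ang%180,Wr[s].mean(0)+c,Wr[~s].mean(0)+c
E
python3 - <<'E'
from h import *
im=cv2.imread("pics/w2.png")[:,:,::-1]; P=robot.camera_params("wrist"); s=robot.observe()
print(portfit(im,P))
R=Ro.from_euler("xyz",s["tool_rot"]); print(s["tool_pos"],np.degrees(s["tool_rot"]))
for dz in (.015,.017,.019):
  for px in [(320.5,236.6),(320.4,313.4)]:
    X=atz("wrist",px,s["tool_pos"][2]+dz,P); print(dz,R.inv().apply(X-s["tool_pos"]))
print("pin",R.inv().apply(atz("wrist",(320.7,198.7),s["tool_pos"][2]+.003-.0335,P)-s["tool_pos"]))
o=robot.read_camera("wrist")
# orange disc
m=((o[:,:,0]>200)&(o[:,:,1]>120)&(o[:,:,1]<200)&(o[:,:,2]<110)).astype(np.uint8); m[:105]=0;m[190:]=0;m[:,:280]=0;m[:,380:]=0
ys,xs=np.nonzero(m);print("disc",atz("wrist",(xs.mean(),ys.mean()),.195,P))
E
```

```text
(array([ 0.6221, -0.0764]), np.float64(0.029453403028585515), np.float64(93.54278396363104), array([ 0.6202, -0.0469]), array([ 0.6238, -0.1056]))
[ 0.6162 -0.1243  0.3339] [-179.8638   -0.2524   92.9102]
0.015 [ 0.0204  0.0001 -0.0149]
0.015 [-0.0207  0.     -0.0151]
0.017 [ 0.0212  0.0001 -0.0169]
0.017 [-0.0193  0.     -0.0171]
0.019 [ 0.0219  0.0001 -0.0189]
0.019 [-0.0179  0.     -0.0191]
pin [0.0264 0.0003 0.0306]
disc [ 0.6275 -0.0734  0.195 ]
```

```bash
python3 -m creep '[[[0,0,0,0,0,0,-1],[0,0,0,0,0,0,-1]]]'
python3 - <<'E'
from h import *
s=robot.observe();P=robot.camera_params("wrist");im=robot.read_camera("wrist");print(s["tool_pos"],robot.observe()["tool_pos"])
cv2.imwrite("pics/w3.png",im[:,:,::-1])
print(portfit(im,P))
o=im[105:190,280:380].astype(int)
m=((o[:,:,0]>220)&(o[:,:,1]>140)&(o[:,:,1]<190)&(o[:,:,2]<110)).astype(np.uint8)
ys,xs=np.nonzero(m);pts=np.c_[xs+280,ys+105].astype(np.float32)
k=np.hypot(*(pts-[330,148.5]).T)<30
pts=pts[k];(cx,cy),r=cv2.minEnclosingCircle(pts);print(cx,cy,r,len(pts));print("disc",atz("wrist",(cx,cy),.195,P))
for c in ["top","side"]:
    i=robot.read_camera(c); p=proj(c,[.622,-.0764,.202]); print(c,p)
    x,y=p.astype(int); cv2.imwrite(f"pics/{c}3.png",cv2.resize(i[y-30:y+30,x-40:x+40,::-1],(800,600),interpolation=cv2.INTER_CUBIC))
E
```

```text
time: 7.1
tool_pos: [0.6161, -0.1231, 0.3349]
tool_rot: [-3.141, -0.004, 1.623]
contact_force: [-0.9, -0.1, 0.2]
opening: 0.0398
[ 0.6161 -0.1231  0.3349] [ 0.6162 -0.1234  0.3349]
(array([ 0.6217, -0.0771]), np.float64(0.029291658223261678), np.float64(93.8678215133921), array([ 0.6198, -0.0478]), array([ 0.6238, -0.1058]))
328.9693908691406 149.98162841796875 22.1708927154541 897
disc [ 0.6216 -0.0771  0.195 ]
top [343.6329 152.0902]
side [298.6418 161.2887]
```

```bash
python3 -c "
from h import *
go([.6218,-.0773,.27],93.6)"
```

```text
shift cm [4.5893 0.7946 6.4992] turn [-0.0462 -0.2166 -0.6418]
```

```bash
python3 -m creep '[[[2.3,0.4,1,0,-0.2,-0.6,-1],[4.6,0.8,3,0,-0.2,-0.6,-1],[4.6,0.8,5,0,-0.2,-0.6,-1],[4.6,0.8,6.5,0,-0.2,-0.6,-1],[4.6,0.8,6.5,0,-0.2,-0.6,-1],[4.6,0.8,6.5,0,-0.2,-0.6,-1]]]'
python3 - <<'E'
from h import *
s=robot.observe();P=robot.camera_params("wrist");im=robot.read_camera("wrist");print(s["tool_pos"],np.degrees(s["tool_rot"]))
cv2.imwrite("pics/w4.png",im[:,:,::-1])
go([.6218,-.0773,.242],93.6)
for c in ["top","side"]:
    i=robot.read_camera(c); p=proj(c,[.622,-.0764,.23])
    x,y=p.astype(int); cv2.imwrite(f"pics/{c}4.png",cv2.resize(i[y-30:y+30,x-40:x+40,::-1],(800,600),interpolation=cv2.INTER_CUBIC))
E
```

```text
time: 7.85
tool_pos: [0.622, -0.0772, 0.2705]
tool_rot: [-3.141, -0.0, 1.633]
contact_force: [-0.2, -0.1, -1.1]
opening: 0.0392
[ 0.622  -0.0772  0.2705] [-179.9639   -0.0128   93.5569]
shift cm [ 0.0138 -0.0404  2.9049] turn [ 0.0348  0.0091 -0.0533]
```

View pics/w4.png

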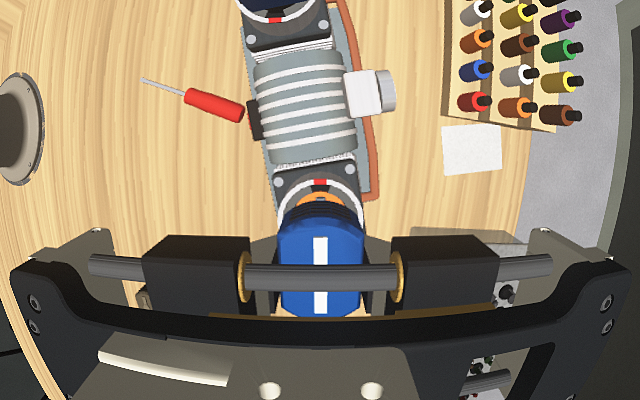

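View pics/side4.png

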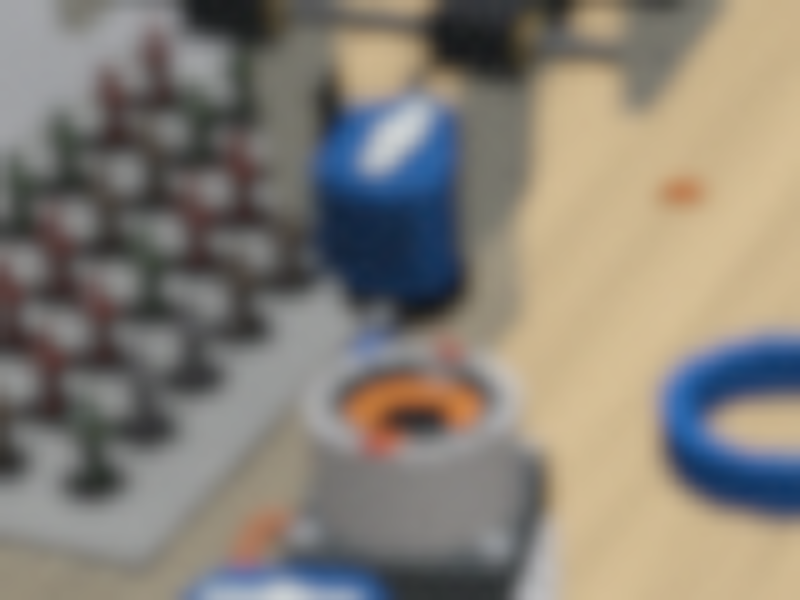

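The red slot mark at (320,182) is in line with the rib at column 320. I'll descend in steps and watch the force.

```bash
python3 -m creep '[[[0,0,1.5,0,0,0,-1],[0,-0.03,2.8,0,0,0,-1],[0,-0.03,3.2,0,0,0,-1],[0,-0.03,3.6,0,0,0,-1],[0,-0.03,3.6,0,0,0,-1]]]' 50
python3 -c "
from h import *
go([.6218,-.0773,.2325],93.6)
im=robot.read_camera('wrist');cv2.imwrite('pics/w5.png',im[160:330,220:420,::-1].repeat(3,0).repeat(3,1))
i=robot.read_camera('side');cv2.imwrite('pics/s5.png',cv2.resize(i[115:190,250:350,::-1],(800,600),interpolation=cv2.INTER_CUBIC))
"
```

```text
time: 8.5
tool_pos: [0.6221, -0.0776, 0.2355]
tool_rot: [3.14, 0.0, 1.633]
contact_force: [-0.8, 0.3, -0.8]
opening: 0.0394
shift cm [ 0.0326 -0.0312  0.2999] turn [ 0.0871  0.028  -0.0627]
```

View pics/w5.png

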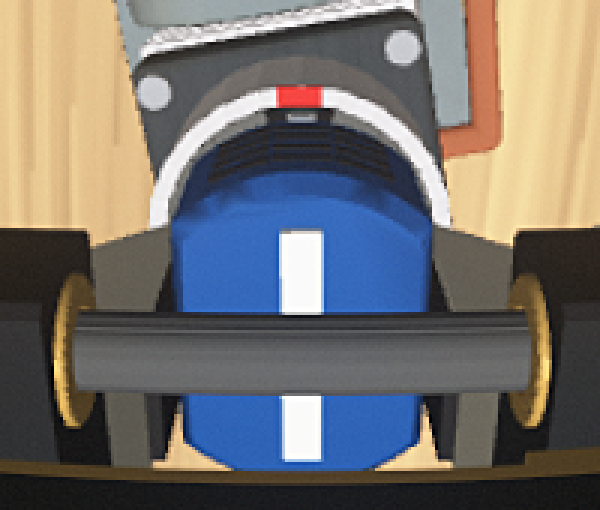

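View pics/s5.png

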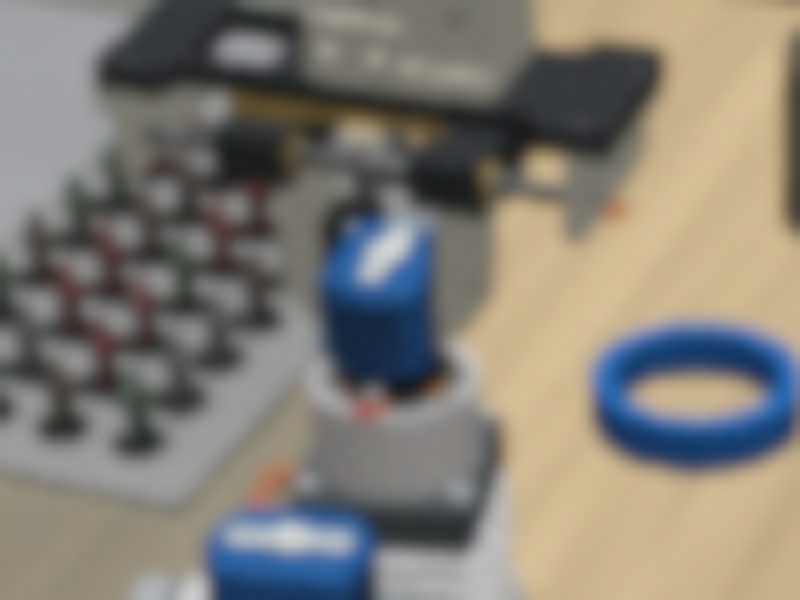

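The pin sits centred in the slot under the red mark. Pushing on.

```bash
python3 -m creep '[[[0.02,-0.03,0.5,0,0,0,-1],[0.02,-0.03,0.8,0,0,0,-1],[0.02,-0.03,0.8,0,0,0,-1]]]' 60
python3 -c "
from h import *
print(robot.observe()['contact_force'],robot.observe()['torque'])
go([.6218,-.0775,.2205],93.6)"
```

```text
time: 8.9
tool_pos: [0.6226, -0.0776, 0.2286]
tool_rot: [3.137, 0.001, 1.633]
contact_force: [1.3, 0.5, 4.7]
opening: 0.0396
[1.3371 0.545  4.7199] [-0.0145 -0.2778 -0.0815]
shift cm [ 0.0128 -0.0809  0.813 ] turn [ 0.2485  0.0787 -0.0573]
```

```bash
python3 -m creep '[[[0,-0.05,0.4,0.2,0,0,-1],[0,-0.05,0.7,0.2,0,0,-1],[0,-0.05,0.85,0.2,0,0,-1],[0,-0.05,0.85,0.2,0,0,-1]]]' 60
python3 -c "
from h import *
print(robot.observe()['contact_force'],robot.observe()['torque'])
go([.6218,-.0775,.2205],93.6)"
```

```text
time: 9.3
tool_pos: [0.6227, -0.0776, 0.2222]
tool_rot: [3.138, 0.002, 1.633]
contact_force: [-1.7, 1.4, 9.6]
opening: 0.0394
[-1.6746  1.3747  9.6186] [0.2084 0.252  0.0374]
shift cm [ 0.0129 -0.0852  0.1737] turn [ 0.2189  0.1184 -0.0513]
```

```bash
python3 -m creep '[[[0,-0.04,0.3,0.2,0,0,-1],[0,-0.04,0.5,0.2,0,0,-1],[0,-0.04,0.6,0.2,0,0,-1],[0,-0.04,0.6,0.2,0,0,-1]]]' 60
python3 -c "
from h import *
print(robot.observe()['contact_force'],robot.observe()['torque'])
go([.6218,-.0775,.2205],93.6)
im=robot.read_camera('wrist');cv2.imwrite('pics/w6.png',im[160:330,220:420,::-1].repeat(3,0).repeat(3,1))
i=robot.read_camera('side');cv2.imwrite('pics/s6.png',cv2.resize(i[115:190,250:350,::-1],(800,600),interpolation=cv2.INTER_CUBIC))
"
```

```text
time: 9.7
tool_pos: [0.6227, -0.0776, 0.2218]
tool_rot: [3.136, 0.004, 1.633]
contact_force: [-7.8, 0.6, 27.7]
opening: 0.0394
[-7.768   0.6292 27.6889] [ 0.4461  1.6905 -0.0297]
shift cm [ 0.0159 -0.0869  0.1335] turn [ 0.3273  0.222  -0.0418]
```

View pics/w6.png

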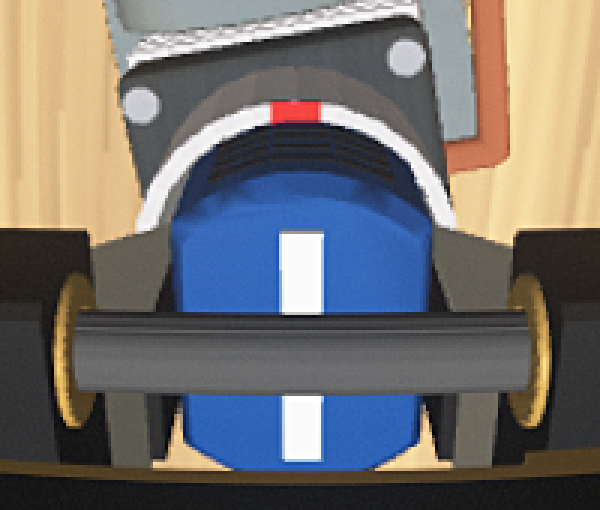

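View pics/s6.png

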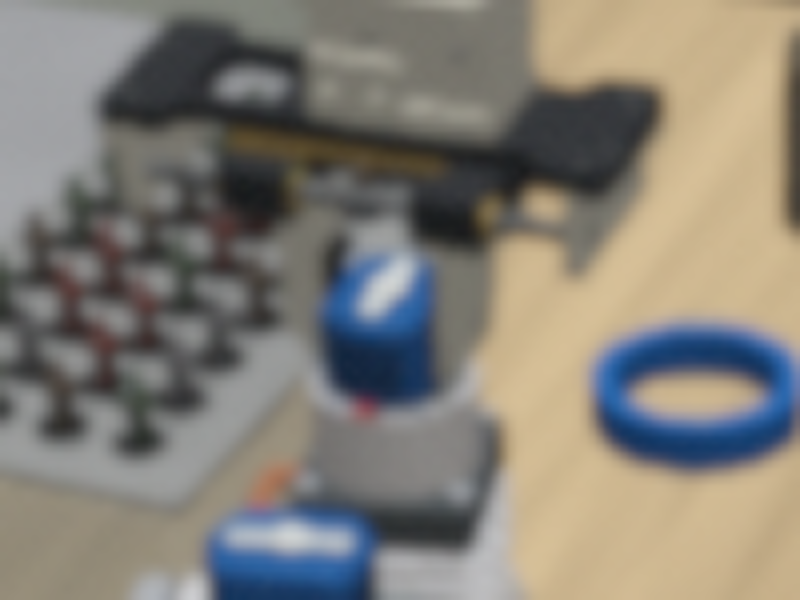

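The drum is on the rim: TCP z is 0.2218 and the force rose to 28 N. I'll ease the push and the sideways load, then start turning clockwise (+wz).

```bash
python3 -m creep '[[[0,-0.1,0.4,0.3,0.2,0,-1],[0,-0.1,0.4,0.3,0.2,2,-1],[0,-0.1,0.4,0.3,0.2,5,-1],[0,-0.1,0.4,0.3,0.2,9,-1],[0,-0.1,0.4,0.3,0.2,13,-1],[0,-0.1,0.4,0.3,0.2,16,-1]]]' 60
python3 -c "
from h import *
print(robot.observe()['contact_force'],robot.observe()['torque'],np.degrees(robot.observe()['tool_rot']))
go([.6218,-.0775,.2205],13.6)"
```

```text
time: 10.4
tool_pos: [0.6228, -0.0783, 0.2219]
tool_rot: [3.134, 0.0, 1.351]
contact_force: [-1.6, -1.0, 18.9]
opening: 0.0397
[-1.5953 -1.048  18.9457] [-0.0643  0.6726  0.1379] [179.5815   0.0181  77.4222]
shift cm [ 0.0536 -0.1119  0.1439] turn [ 0.3843 -0.2169 63.8219]
```

It turns easily at 19 N down and 0.14 N m. Continuing.

```bash
python3 -m creep '[[[0.03,-0.06,0.4,0.3,-0.2,4,-1],[0.03,-0.06,0.4,0.3,-0.2,8,-1],[0.03,-0.06,0.4,0.3,-0.2,13,-1],[0.03,-0.06,0.4,0.3,-0.2,18,-1],[0.03,-0.06,0.4,0.3,-0.2,23,-1],[0.03,-0.06,0.4,0.3,-0.2,28,-1],[0.03,-0.06,0.4,0.3,-0.2,32,-1]]]' 60
python3 -c "
from h import *
print(robot.observe()['contact_force'],robot.observe()['torque'],np.degrees(robot.observe()['tool_rot']))
go([.6216,-.077,.2205],13.6)
im=robot.read_camera('wrist');cv2.imwrite('pics/w7.png',im[160:330,220:420,::-1].repeat(3,0).repeat(3,1))
"
```

```text
time: 11.1
tool_pos: [0.6224, -0.0776, 0.2219]
tool_rot: [3.136, -0.001, 0.79]
contact_force: [-5.8, 1.2, 20.0]
opening: 0.0396
[-5.7753  1.2255 20.0102] [0.4757 1.2616 0.1617] [179.6895  -0.0492  45.2639]
shift cm [-0.0119 -0.105   0.1383] turn [ 0.2889 -0.1338 31.6637]
```

View pics/w7.png

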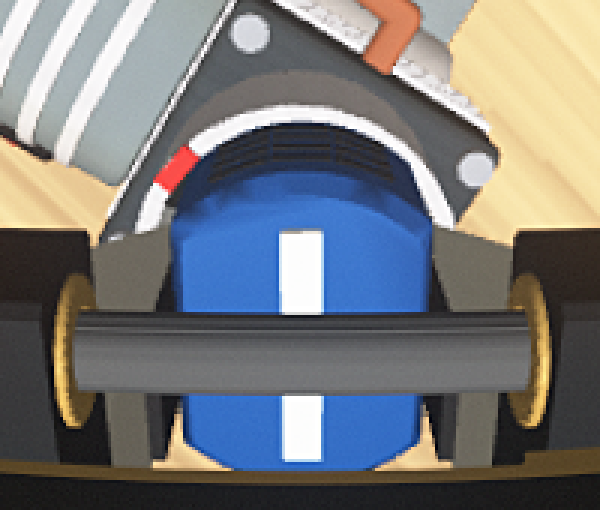

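The filter turns with the gripper: its rib is still upright in the picture, and the red mark is now 48° away. Turning on to the end.

```bash
python3 -m creep '[[[0,-0.08,0.4,0.3,0,4,-1],[0,-0.08,0.4,0.3,0,8,-1],[0,-0.08,0.4,0.3,0,13,-1],[0,-0.08,0.4,0.3,0,18,-1],[0,-0.08,0.4,0.3,0,23,-1],[0,-0.08,0.4,0.3,0,28,-1],[0,-0.08,0.4,0.3,0,32,-1],[0,-0.08,0.4,0.3,0,32,-1]]]' 60
python3 -c "
from h import *
print(robot.observe()['contact_force'],robot.observe()['torque'],np.degrees(robot.observe()['tool_rot']))
go([.6216,-.077,.2205],13.6)
im=robot.read_camera('wrist');cv2.imwrite('pics/w8.png',im[160:330,220:420,::-1].repeat(3,0).repeat(3,1))
"
```

```text
time: 11.95
tool_pos: [0.6223, -0.077, 0.2219]
tool_rot: [3.14, -0.006, 0.226]
contact_force: [-5.2, 1.7, 19.2]
opening: 0.0395
[-5.2099  1.6548 19.1558] [ 0.2927  1.1153 -0.174 ] [179.9365  -0.3515  12.9672]
shift cm [-0.0642 -0.0192  0.1418] turn [ 0.0655 -0.3511 -0.633 ]
```

View pics/w8.png

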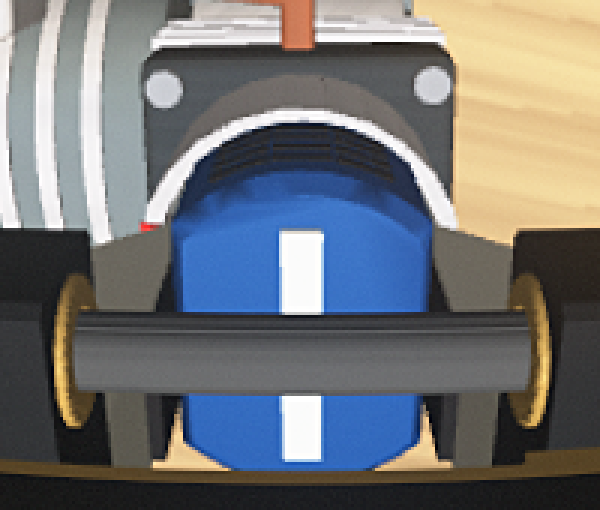

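The turn is complete: yaw is 13.0° against an expected end of 13.4–13.6° and a stop at about 11.5°. I'll ease the push so the spring can lift the pins into the notches.

```bash
python3 -m creep '[[[0,-0.03,0.2,0,0,0,-1],[0,-0.03,0,0,0,0,-1],[0,-0.03,-0.2,0,0,0,-1],[0,-0.03,-0.2,0,0,0,-1],[0,-0.03,-0.2,0,0,0,-1]]]' 60
python3 -c "
from h import *
print(robot.observe()['contact_force'],robot.observe()['torque'],np.degrees(robot.observe()['tool_rot']))
go([.6216,-.077,.2205],13.6)
"
```

```text
time: 12.5
tool_pos: [0.6221, -0.077, 0.2254]
tool_rot: [3.14, -0.007, 0.228]
contact_force: [-2.1, -0.2, 7.6]
opening: 0.0396
[-2.1341 -0.1806  7.5976] [-0.0303  0.5152 -0.0211] [179.8821  -0.3968  13.0364]
shift cm [-0.0493 -0.011   0.4885] turn [ 0.1199 -0.3962 -0.564 ]
```

It rose 3.5 mm, which matches the notch height. A gentle lift will show whether it is locked.

```bash
python3 -m creep '[[[0,-0.03,-0.1,0,0,0,-1],[0,-0.03,-0.25,0,0,0,-1],[0,-0.03,-0.25,0,0,0,-1]]]' 60
python3 -c "
from h import *
print(robot.observe()['contact_force'],robot.observe()['torque'],np.degrees(robot.observe()['tool_rot']))
"
```

```text
time: 12.8
tool_pos: [0.622, -0.0769, 0.2259]
tool_rot: [3.14, -0.005, 0.227]
contact_force: [4.2, -0.9, -9.2]
opening: 0.0396
[ 4.1538 -0.8575 -9.2474] [-0.3554 -0.6387  0.0333] [179.9071  -0.3046  13.0313]
```

It's locked: pulling up with 9 N moves it only 0.5 mm. I'll go back to a light downward hold and do a last check.

```bash
python3 -m creep '[[[0,0,0.1,0,0,0,-1],[0,0,0.1,0,0,0,-1],[0,0,0.1,0,0,0,-1],[0,0,0.1,0,0,0,-1]]]' 60
python3 - <<'E'
from h import *
im=robot.read_camera('wrist');cv2.imwrite('pics/w9.png',im[:,:,::-1])
i=robot.read_camera('top');cv2.imwrite('pics/t9.png',i[:,:,::-1])
s=robot.observe();print(s['time'],s['tool_pos'],s['contact_force'],np.degrees(s['tool_rot']),s['opening'],abs(s['qvel']).max())
E
```

```text
time: 13.2
tool_pos: [0.6221, -0.077, 0.2255]
tool_rot: [3.14, -0.006, 0.228]
contact_force: [-0.8, 0.6, 5.0]
opening: 0.0393
13.3 [ 0.622  -0.077   0.2255] [-1.0628  0.0986  5.0316] [179.8903  -0.3298  13.0327] 0.039577024070457434 0.0014994392168693883
```

View pics/w9.png

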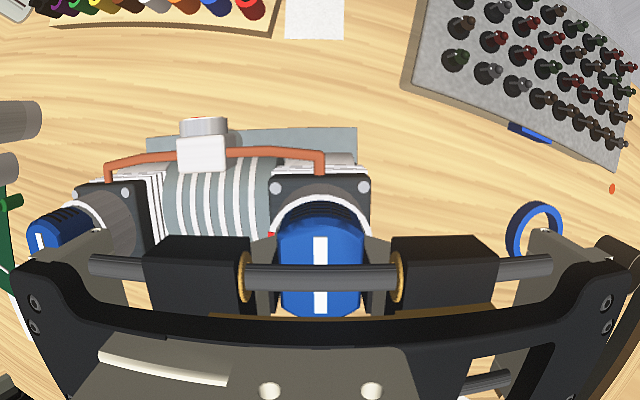

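View pics/t9.png

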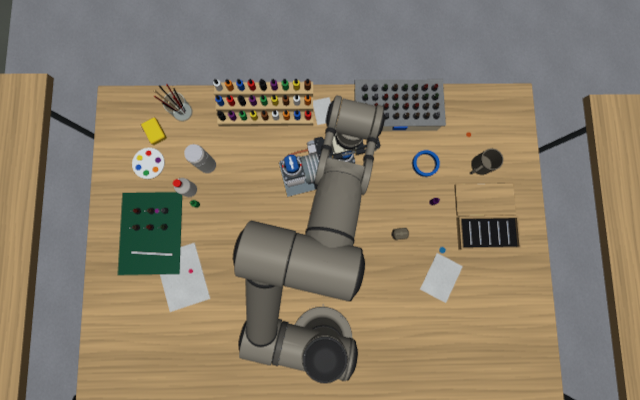

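The wrist picture shows the filter in the right-hand port with its rib upright at column 320, square to the compressor. In the top picture the bystanders are where they started: can (199,158), tape (426,163), old filter (400,234). The driver at about (314,207) is hidden by the arm there, but nothing came near it.

```bash
python3 -c "
from h import *
print(robot.hand_in())"
```

```text
the job is handed in; nothing more can be done
None
```

The blue filter is fitted and locked in the open (-y) head, and I handed the job in with the gripper still holding it (60 N grip command). I picked it from the bench, lined it up with the port using the wrist camera, and pushed the drum onto the rim. I then turned it about 80° clockwise and let the spring lift it into the notches.

| Check | Result |
|---|---|
| Pushed onto the rim | Force reached 28 N at TCP z 0.2218 m |
| Final turn | Yaw 13.0°; end position about 13.5° |
| Lift into the notches | 3.5 mm, as the notch depth calls for |
| Lock test | A 9 N upward pull moved it only about 0.5 mm |
| Last reading | About 5 N spring load, opening 39.6 mm, arm at rest, 13.3 s elapsed |

- **Stray move:** I sent one unneeded 5 cm move in free air early on; it touched nothing.
- **Not checked:** The arm hid the screwdriver in the last top view, so I couldn't confirm it by eye, but the gripper stayed well above it. The old filter and the other bystanders looked unmoved.

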